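# Level the reference tile, then hold a sample slide flush on the sloped stage

## Robot

A 6-joint arm with a two-finger parallel gripper is mounted at the origin on a cart in front of the work surface, level with it; the furniture and walls round the work are solid. World frame = base frame: x ahead of the robot, y to its left, z up, the work surface at z = 0. Lengths are in m, angles in degrees, forces in N, time in s.
With the tool pointing down it reaches from about 0.375 to 0.9 m from the base axis. Payload 3.1 kg.
Tool frame: the origin (TCP) lies at the centre of the arm's flange, where the gripper is bolted on; the fingertips stand 182 mm ahead of it and the grasp point (between the pads) lies 164 mm ahead of it; x points along the fingers, z is the direction in which the jaws open and shut, and the axes are right-handed (so a half turn about x gives the same grasp; the last joint's range is limited). The gripper opens to 87 mm and grips with 3 to 60 N. Pads are 19 mm wide; open, the fingers measure 117 mm over their backs; the gripper's body (75 mm by 190 mm) begins 51 mm behind the grasp point.
Start: joints at [-87.462, 30.224, 82.088, -0, 67.689, -10.227], TCP at [0.138, -0.61, 0.405] pointing down, gripper open.
Joint ranges: [-176.69, 176.69], [-43.24, 126.21], [12.49, 139.97], [-82, 262], [0, 151.66], [-163.58, 163.58]. Speed limits (degrees/s): [159.86, 159.86, 180, 180, 180, 180].

## Interface

Orientations are given as a 3x3 rotation matrix whose columns are the frame's x, y, z axes.
In Python, from rig import bot gives the robot as it stands.
- The arm moves only by the shell command python3 -m crank 'ROWS' [OPENING]. ROWS is JSON, a list of rows, each an object with "offset": the shift along the tool's x, y, z in m, a list of three; "spin": the turn about the tool's x in rad. A call has 1 to 12 rows; each row shifts and turns the commanded pose from where the row before left it, along the tool's axes as they then stand; what a row does not reach is not made up. A row lasts 1/10 s, in which the tool goes at most 50 mm and 8.59 degrees, less where a joint would pass 70% of its speed; a pose out of reach is approached as far as the arm can. A call is refused whole if a number of a shift passes 0.05 or a number of a turn 0.15, either way. A call with a gripper value outside its range is refused whole. OPENING is the finger opening in m, from 0 to 0.087, set as the call begins (- or left out, the last holds). The fingers move at their own pace and stop on an object; the grip force is fixed at half the most. Time passes only in rows, so rows that do not move let the fingers close. It gives the time, the measured TCP pose, the force and the opening at its end, in the units of the state.
- bot.read_state(): the state, without advancing time (a new reading comes with each control period).
- bot.capture(name): name is "side" or "top" or "wrist"; returns a dict with "pixels" (480x640x3 uint8, blue, green, red), "depth" (480x640 float32, m along the optical axis (not along the pixel's ray), 0 where there is no reading), "K" (3x3 intrinsics, pixels), "world_to_cam" (4x4, takes a point from world to camera coordinates). Camera axes: x right, y up, looking along -z (the intrinsics and any distortion apply to the point x, -y, -z); pixel columns grow to the right and rows downward; lengths in m; the calibration is good to about 2 mm. The wrist camera is an equidistant fisheye: a pixel r from the principal point sees the ray r / f radians off the axis. A picture is of the moment at which its call begins.
- bot.hand_in(): hands the job in, once; it reports no verdict.
Trained networks look in a picture, given as the dict that the camera call returned (one of the last four; its "shot" number tells which), for a name from the list of things; names that differ only in an ending like _2 or _b are one class to them, and where a whole thing is asked for, a point or a joint stands for the part that bears it (a point fixed in the world has none). Each returns a list of dicts, best first, with "p" (0 to 1); they miss things now and then, are a little off and sometimes report something else, mostly with a low value. They report only what shows in the picture. A call takes as long as a camera call. They do not tell look-alikes from the thing itself.
- bot.regions_of(label, picture): "region" (480x640 bool, what is visible of it) and "extent" ([centre column, centre row, width, height] in pixels, round what is visible of it).
The state is a dict: "time_s": time; "joint_positions": joint angles; "qvel": joint speeds; "tau": joint torques, N m; "position": TCP position; "tcp_rot": TCP orientation; "force": force on the tool from outside, world axes, zero at the start; "moment": the same for the moment, N m; "opening": opening from 0.0 (shut) to 1.0 (fully open).
Only numpy, scipy, OpenCV 4.12 (cv2) and the standard library are available. Lean on these libraries where they do the work, as an engineer would, in place of code of your own. Each camera call takes 0.05 s, during which the arm holds its last target.

## Task

Get the tilt stage ready for an angle scan: first press the loose reference tile at its near end until it sits level in its frame. Then pick up the sample slide by its grip block, tilt it to match the sloped platform and hold it flush on the middle of the slope, its length running up the slope, with a light steady push; finish while still gripping it and pushing, and leave the stage, its slope angle and the things around it as they are.

Things in the scene. Friction and masses are not known exactly. Their poses are not given: they have to be found in the camera images.
- tilt_stage: Tilt stage, fixed: grey base 210 x 100 x 30 mm, tile frame in its near half, hinged dark steel platform on its far half. Origin under the base's middle on the bench; x runs from the tile end (near the robot) to the platform's raised end, z up. Frame's middle at x = -60 mm; level hinge line along y at x = 0, 40 mm up. Brackets and a side clamp knob stay below the platform's face.
- stage_plate (a joint): Slope of the platform in rad: 0 is level, positive lifts its far (+x) edge so that its face looks up and back toward the tile end. Clamped stiffly; it does not give to a push of less than about 60 N.
- stage_face (a point): Middle of the upper face of the platform, a plain dark steel plate 96 mm up the slope x 80 mm wide x 8 mm thick with no lip. Its x points up the slope, y along the level hinge line, z out of the face at right angles.
- tile_top (a point): Middle of the top of the loose white tile, 62 x 62 x 6 mm, z out of its face, in a 66 mm square frame: floor 24 mm, rim 30 mm above the bench, so a level tile is flush with the rim. Its near (-x) end starts about 5 mm high on a stiff pin 24 mm from its middle; pressed on that half with 5 to 15 N the pin slides down and stays down, and the tile comes to rest on the floor.
- slide_grip (a point): Loose sample slide, 0.06 to 0.11 kg: aluminium plate 76 x 46 x 5 mm with an upright grey grip block in its middle, 26 mm along the plate, 14 mm thick across it, top 45 mm above the plate's underside. This point is inside the block 30 mm above the underside, the place to grip across the 14 mm. x along the plate's length, y across the block, z out of the plate.
- attenuator_mid (a point): Bystander: middle of a black attenuator block with a white dial, 24 x 68 x 29 mm, standing between the stage and the green circuit fixture; this point is 11 mm above its underside.
- module_mid (a point): Bystander: middle of a small grey plug-in module, 69 x 14 x 11 mm, lying near the front edge of the bench; this point is 5.5 mm above its underside.
Things that resemble listed ones, but are neither listed nor needed, are in the scene too. Of the things that look like the part that bears tile_top, the smallest one is meant.

How it is judged:
By the outcome, as a careful person would: the job done as asked, in the order asked, and still so for the second after the job is handed in, while the arm keeps its last pose, push and grip.
It also fails if it takes over 45 s, if anything falls off the work surface, if the arm or the gripper's body presses on something with over 40 N, if the wrist force passes 120 N, or if a joint passes its speed limit or range.

## Working session

There is one attempt and no reset: what is moved stays moved. The work goes in short steps, Python scripts to look and compute and a shell command to move; the robot and the scene stay as the last step left them, time stands still between calls to the robot, and variables do not carry over. Pictures are saved under pics/ and viewed, and the job is handed in when it is done.

```bash
ls; mkdir -p pics; python3 - <<'E'
from rig import bot
import cv2,pickle
s=bot.read_state(); print(s)
for n in ("side","top","wrist"):
    c=bot.capture(n); cv2.imwrite(f"pics/{n}0.png",c["pixels"]); pickle.dump(c,open(f"{n}0.pkl","wb")); print(n,c["K"],c["world_to_cam"],[k for k in c])
E
```

```text
pics
{'time_s': 0.0, 'joint_positions': array([-8.74622576e+01,  3.02775016e+01,  8.21561280e+01,  1.29006884e-03,
        6.76871880e+01, -1.02265724e+01]), 'qvel': array([ 0.1005089 ,  0.06609186, -0.05069398,  0.05630349, -0.04197098,
       -0.04595021]), 'tau': array([ 1.86822158e-04, -4.40044320e+01, -1.76592261e+01,  6.32551708e-02,
        5.81339083e-02, -1.68843071e-04]), 'position': array([ 0.13811186, -0.60920013,  0.40378835]), 'tcp_rot': array([[-7.25566905e-05,  9.75289059e-01,  2.20932674e-01],
       [ 2.10751824e-03,  2.20932333e-01, -9.75286862e-01],
       [-9.99997777e-01,  3.94856052e-04, -2.07146960e-03]]), 'force': array([-0.49437938, -1.34855301, -0.41657461]), 'moment': array([ 0.04133463, -0.02143268, -0.01602628]), 'opening': 1.002885115321929}
side [[434.17353038   0.         320.20347871]
 [  0.         434.17353038 235.95304677]
 [  0.           0.           1.        ]] [[ 0.94991226 -0.31242767  0.0074596  -0.43993218]
 [ 0.15477148  0.49103937  0.85727833 -0.21963451]
 [-0.27150042 -0.81318466  0.51479921 -0.72585917]
 [ 0.          0.          0.          1.        ]] ['pixels', 'depth', 'K', 'world_to_cam', 'shot']
top [[505.4655672    0.         316.44292486]
 [  0.         505.4655672  231.35731396]
 [  0.           0.           1.        ]] [[-0.03178207 -0.99947952  0.00553122  0.15727787]
 [ 0.97498199 -0.02978404  0.22027944 -0.50744734]
 [-0.22000005  0.01239378  0.97542113 -1.24138373]
 [ 0.          0.          0.          1.        ]] ['pixels', 'depth', 'K', 'world_to_cam', 'shot']
wrist [[371.64829954   0.         317.41729106]
 [  0.         371.64829954 243.92161553]
 [  0.           0.           1.        ]] [[ 0.2211387  -0.97524008 -0.00211135 -0.62372499]
 [ 0.93807302  0.21330196 -0.27298586  0.03303243]
 [ 0.26667711  0.05838714  0.96201573 -0.39107272]
 [ 0.          0.          0.          1.        ]] ['pixels', 'depth', 'K', 'world_to_cam', 'shot']
```

View pics/side0.png

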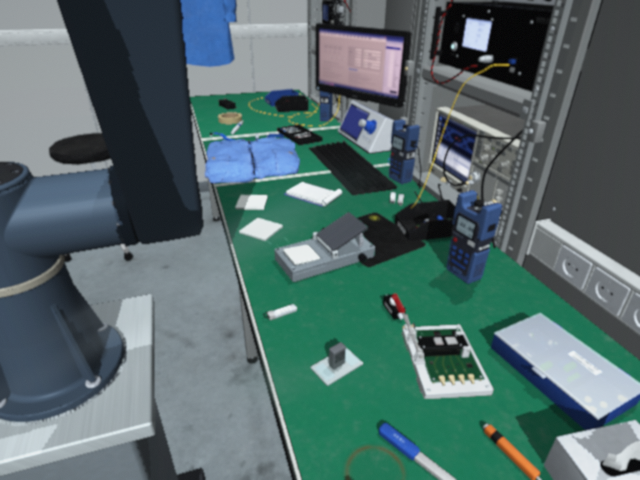

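View pics/top0.png

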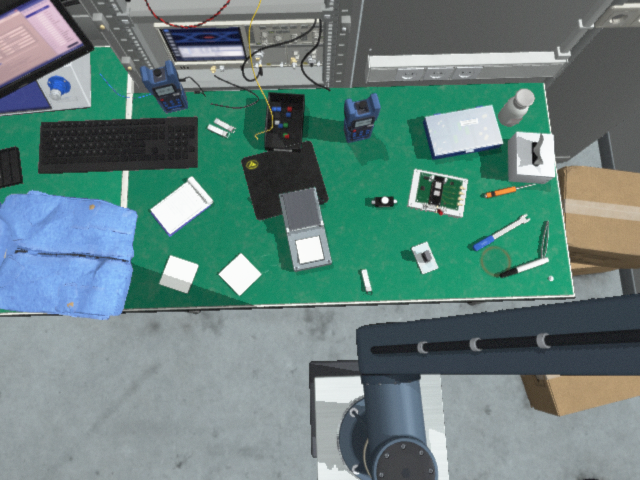

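View pics/wrist0.png

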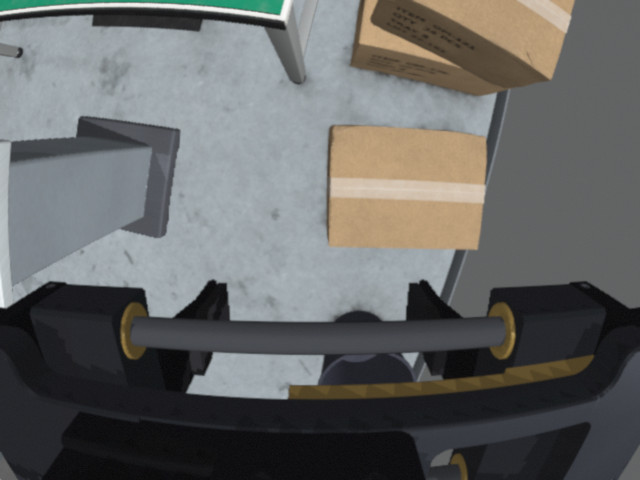

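```bash
cat > h.py <<'E'
import numpy as np,cv2
def cloud(c):
    d=c["depth"];K=c["K"];v,u=np.mgrid[:480,:640]
    if 0: pass
    P=np.stack([(u-K[0,2])/K[0,0]*d,-(v-K[1,2])/K[1,1]*d,-d],-1)
    W=np.linalg.inv(c["world_to_cam"]); return P@W[:3,:3].T+W[:3,3]
def plane(P,n=6,thr=.004):
    for _ in range(n):
        m=P.mean(0);U,S,V=np.linalg.svd(P-m,full_matrices=False);nn=V[2]*np.sign(V[2][2])
        r=(P-m)@nn; P2=P[abs(r)<max(thr,0)]
        if len(P2)==len(P):break
        P=P2
    return m,nn,len(P)
def rect(P2):
    return cv2.minAreaRect((P2*1000).astype(np.float32))
E
python3 - <<'E'
from rig import bot
import pickle,cv2,numpy as np
from h import *
for n in ("top","side"):
    c=bot.capture(n);pickle.dump(c,open(f"{n}1.pkl","wb"));X=cloud(c);R={}
    for l in ("tilt_stage","stage_face","tile_top","slide_grip","attenuator_mid","module_mid"):
        for r in bot.regions_of(l,c):
            m=r["region"];R.setdefault(l,[]).append(r)
            P=X[m&(c["depth"]>0)]
            print(n,l,round(r["p"],2),np.round(r["extent"]),m.sum(),"med",np.round(np.median(P,0),4),"rng",np.round(np.percentile(P,[2,98],axis=0),3).tolist())
    pickle.dump(R,open(f"{n}1_R.pkl","wb"))
print(bot.read_state()["time_s"])
E
```

```text
top tilt_stage 0.65 [306. 228.  52.  84.] 2527 med [0.5389 0.1742 0.0352] rng [[0.424, 0.115, 0.017], [0.618, 0.228, 0.084]]
top stage_face 0.58 [301. 208.  37.  38.] 1154 med [0.5695 0.1785 0.0659] rng [[0.526, 0.139, 0.044], [0.613, 0.219, 0.085]]
top tile_top 0.78 [179. 274.  34.  38.] 885 med [0.4191 0.5035 0.0076] rng [[0.378, 0.462, 0.002], [0.46, 0.545, 0.013]]
top tile_top 0.69 [243. 273.  39.  43.] 902 med [0.4154 0.3442 0.0079] rng [[0.37, 0.3, 0.002], [0.461, 0.386, 0.013]]
top tile_top 0.58 [311. 250.  30.  28.] 572 med [0.4695 0.1625 0.0331] rng [[0.438, 0.131, 0.024], [0.501, 0.193, 0.04]]
top slide_grip 0.66 [425. 256.  22.  34.] 449 med [ 0.4391 -0.1389  0.0061] rng [[0.408, -0.168, 0.0], [0.478, -0.118, 0.048]]
top attenuator_mid 0.64 [384. 200.  23.  10.] 195 med [ 0.5959 -0.0409  0.0225] rng [[0.586, -0.071, 0.004], [0.609, -0.016, 0.031]]
top attenuator_mid 0.39 [365. 280.  12.  24.] 109 med [0.3917 0.0159 0.0087] rng [[0.363, 0.009, 0.001], [0.418, 0.025, 0.014]]
top module_mid 0.57 [366. 280.   8.  19.] 80 med [0.3859 0.0158 0.0094] rng [[0.363, 0.008, 0.003], [
[... 331 characters left out ...]
.1583 0.035 ] rng [[0.44, 0.128, 0.03], [0.503, 0.194, 0.039]]
side tile_top 0.67 [251. 199.  35.  18.] 381 med [0.4211 0.4972 0.0101] rng [[0.38, 0.461, 0.004], [0.461, 0.545, 0.012]]
side tile_top 0.56 [261. 229.  38.  24.] 547 med [0.4149 0.3391 0.0098] rng [[0.369, 0.295, 0.004], [0.461, 0.386, 0.012]]
side slide_grip 0.94 [337. 363.  52.  36.] 1114 med [ 0.4402 -0.1484  0.0077] rng [[0.408, -0.171, 0.004], [0.481, -0.124, 0.047]]
side attenuator_mid 0.85 [392. 308.  18.  23.] 250 med [ 0.5903 -0.0508  0.0196] rng [[0.585, -0.081, 0.004], [0.6, -0.021, 0.036]]
side module_mid 0.73 [282. 312.  29.  12.] 201 med [0.3908 0.0126 0.0104] rng [[0.363, 0.004, 0.004], [0.418, 0.025, 0.014]]
0.85
```

```bash
python3 - <<'E'
import cv2
a=cv2.imread("pics/top0.png")[170:300,230:450];b=cv2.imread("pics/side0.png")[200:400,230:510]
cv2.imwrite("pics/top0c.png",cv2.resize(a,None,fx=3.6,fy=3.6,interpolation=2));cv2.imwrite("pics/side0c.png",cv2.resize(b,None,fx=2.8,fy=2.8,interpolation=2))
E
```

```text
(no output)
```

View pics/top0c.png

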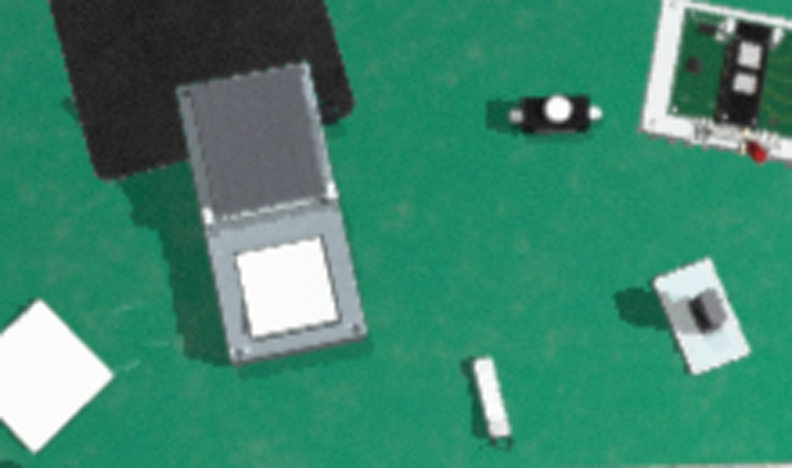

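View pics/side0c.png

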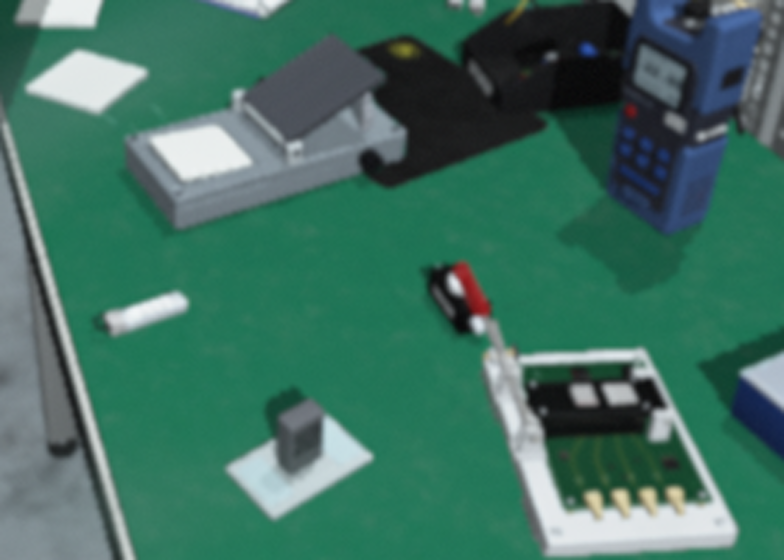

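```bash
python3 - <<'E'
import pickle,cv2,numpy as np
from h import *
def best(n,l,near):
    c=pickle.load(open(n+"1.pkl","rb"));R=pickle.load(open(n+"1_R.pkl","rb"));X=cloud(c)
    o=[]
    for r in R[l]:
        P=X[r["region"]&(c["depth"]>0)]
        if np.linalg.norm(np.median(P,0)[:2]-near)<.06:o.append(P)
    return o[0]
for n in ("top","side"):
    # table height check
    c=pickle.load(open(n+"1.pkl","rb"));X=cloud(c);m=(abs(X[...,0]-.5)<.03)&(abs(X[...,1]-.04)<.03);print(n,"table z",np.median(X[m][:,2]))
    P=best(n,"stage_face",[.57,.175]);m,nn,k=plane(P);print(" face m",m,"n",nn,"tilt",np.degrees(np.arccos(nn[2])),"up yaw",np.degrees(np.arctan2(-nn[1],-nn[0])),k)
    P=P[abs((P-m)@nn)<.006]
    yv=np.cross(nn,[0,0,1.]);yv/=np.linalg.norm(yv);xv=np.cross(yv,nn); xv*=np.sign(xv[2])
    (cx,cy),(w,h),a=rect(np.c_[(P-m)@xv,(P-m)@yv]);ctr=m+xv*cx/1e3+yv*cy/1e3;print(" rect c",ctr,w,h,a)
    P=best(n,"tile_top",[.47,.16]);m,nn,k=plane(P,1);print(" tile m",m,"n",nn,"tilt",np.degrees(np.arccos(nn[2])),rect(P[:,:2]))
    P=best(n,"tilt_stage",[.53,.17]);print(" stage rect",rect(P[:,:2][(P[:,2]>.015)]))
    P=best(n,"slide_grip",[.44,-.14]);Q=P[(P[:,2]<.012)];print(" plate",rect(Q[:,:2]),"block",rect(P[P[:,2]>.03][:,:2]),np.percentile(P[:,2],99))
    Q=P[P[:,2]>.038];print(" block top",rect(Q[:,:2]),Q.mean(0),len(Q))
E
```

```text
top table z 0.0016502247995273667
 face m [0.56997697 0.17856791 0.06590864] n [-0.38569674 -0.06942552  0.92000985] tilt 23.072478468196934 up yaw 10.203989005977844 1012
 rect c [0.56789289 0.1786838  0.06504368] 101.1038589477539 78.6827621459961 0.517498254776001
 tile m [0.46938149 0.16255422 0.0329712 ] n [0.08384218 0.0540046  0.99501457] tilt 5.723604100826758 ((469.94085693359375, 162.2716064453125), (64.46807861328125, 63.05289840698242), 8.347601890563965)
 stage rect ((530.5576782226562, 165.5870361328125), (212.10784912109375, 113.19739532470703), 9.86193561553955)
 plate ((443.43310546875, -142.5094451904297), (74.19442749023438, 45.10409164428711), 17.478761672973633) block ((443.6827697753906, -141.96665954589844), (25.66881561279297, 14.928865432739258), 15.650473594665527) 0.04898099588082391
 block top ((443.6859130859375, -141.83148193359375), (25.411907196044922, 14.915342330932617), 17.19356918334961) [ 0.44328785 -0.14147879  0.04483936] 61
side table z 0.0033088742033433594
 face m [0.56494901 0.17927443 0.06505447] n [-0.37143501 -0.08870245  0.92421205] tilt
[... 154 characters left out ...]
.4705158  0.15876869 0.03480372] n [0.07375672 0.00663031 0.99725422] tilt 4.246877181738216 ((472.738525390625, 164.2098388671875), (64.90760803222656, 72.30362701416016), 10.717194557189941)
 stage rect ((528.931884765625, 165.94760131835938), (213.73519897460938, 109.47260284423828), 4.820533275604248)
 plate ((444.9588317871094, -143.1134490966797), (76.27194213867188, 47.8587646484375), 16.901763916015625) block ((444.8291931152344, -142.8964080810547), (25.488689422607422, 15.950933456420898), 21.109928131103516) 0.047691314455368415
 block top ((444.7207336425781, -142.6112060546875), (25.12889862060547, 15.981223106384277), 19.01394271850586) [ 0.44426457 -0.1447482   0.0450177 ] 152
```

```bash
python3 -m crank '[{"offset":[0,0,0],"spin":0.052},{"offset":[0,0.037,-0.030],"spin":0},{"offset":[0,0.037,-0.030],"spin":0},{"offset":[0,0.037,-0.030],"spin":0},{"offset":[0,0.037,-0.030],"spin":0},{"offset":[0,0.037,-0.030],"spin":0},{"offset":[0,0.037,-0.030],"spin":0},{"offset":[0,0.037,-0.030],"spin":0},{"offset":[0,0.037,-0.030],"spin":0},{"offset":[0,0.037,-0.030],"spin":0},{"offset":[0,0.037,-0.030],"spin":0}]' 0.0
```

```text
time_s: 1.95
position: [0.4528, -0.2494, 0.405]
tcp_rot: [[0.001, 0.985, 0.17], [-0.001, 0.17, -0.985], [-1.0, 0.0, 0.001]]
force: [0.8, -1.0, 0.4]
opening: 0.083
```

```bash
python3 -m crank '[{"offset":[0.015,0.0066,-0.0402],"spin":0},{"offset":[0.015,0.0066,-0.0402],"spin":0},{"offset":[0.015,0.0066,-0.0402],"spin":0},{"offset":[0.015,0.0066,-0.0402],"spin":0},{"offset":[0.015,0.0066,-0.0402],"spin":0},{"offset":[0.015,0.0066,-0.0402],"spin":0},{"offset":[0.015,0.0066,-0.0402],"spin":0},{"offset":[0.015,0.0066,-0.0402],"spin":0},{"offset":[0.015,0.0066,-0.0402],"spin":0},{"offset":[0.015,0.0066,-0.0402],"spin":0},{"offset":[0,0,0],"spin":0}]' 0.0
python3 - <<'E'
from rig import bot
import cv2,pickle
s=bot.read_state(); print(s["position"],s["force"],s["opening"])
for n in ("side","wrist"):
    c=bot.capture(n); cv2.imwrite(f"pics/{n}2.png",c["pixels"]); pickle.dump(c,open(f"{n}2.pkl","wb"))
E
```

```text
time_s: 3.05
position: [0.4476, 0.1601, 0.2534]
tcp_rot: [[-0.002, 0.984, 0.176], [0.0, 0.176, -0.984], [-1.0, -0.002, -0.001]]
force: [0.5, -0.4, 1.0]
opening: 0.008
[0.4476095  0.16014966 0.25340057] [ 0.49125237 -0.44589334  0.98072824] 0.007508983749153644
```

View pics/side2.png

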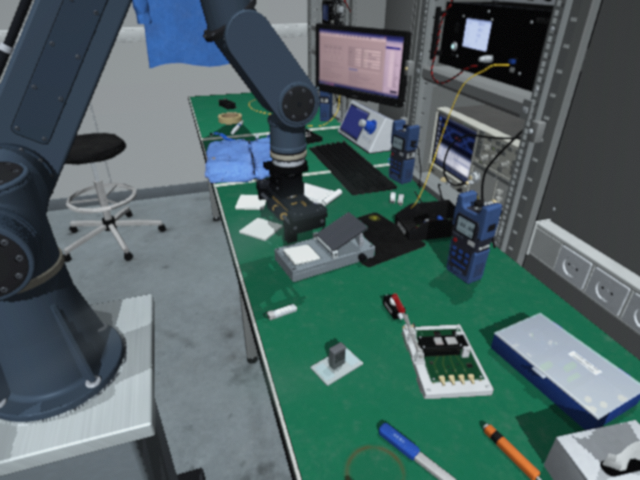

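View pics/wrist2.png

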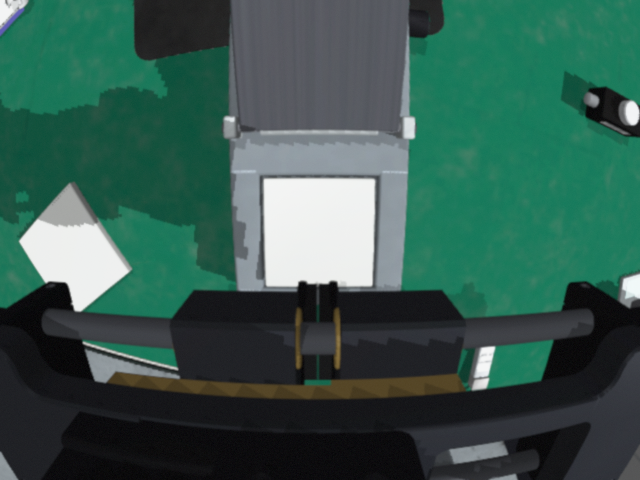

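```bash
python3 -m crank '[{"offset":[0.010,0.002,0],"spin":0},{"offset":[0.010,0,0],"spin":0},{"offset":[0.010,0,0],"spin":0},{"offset":[0.003,0,0],"spin":0},{"offset":[0,0,0],"spin":0}]' 0.0
```

```text
time_s: 3.65
position: [0.4503, 0.1561, 0.221]
tcp_rot: [[-0.002, 0.986, 0.169], [-0.0, 0.169, -0.986], [-1.0, -0.002, -0.0]]
force: [-0.8, 0.3, -0.3]
opening: 0.005
```

```bash
python3 -m crank '[{"offset":[0.002,0,0],"spin":0},{"offset":[0.002,0,0],"spin":0},{"offset":[0,0,0],"spin":0}]' 0.0;python3 -m crank '[{"offset":[0.002,0,0],"spin":0},{"offset":[0,0,0],"spin":0}]' 0.0
```

```text
time_s: 3.95
position: [0.4504, 0.1567, 0.2179]
tcp_rot: [[0.0, 0.985, 0.17], [-0.0, 0.17, -0.985], [-1.0, 0.0, 0.0]]
force: [-0.4, 0.1, 2.7]
opening: 0.005
time_s: 4.15
position: [0.4503, 0.1567, 0.2159]
tcp_rot: [[-0.0, 0.985, 0.17], [-0.0, 0.17, -0.985], [-1.0, -0.0, 0.0]]
force: [-0.9, -1.2, 2.7]
opening: 0.006
```

```bash
python3 -m crank '[{"offset":[0.0015,0,0],"spin":0},{"offset":[0,0,0],"spin":0}]' 0.0;python3 -m crank '[{"offset":[0.0015,0,0],"spin":0},{"offset":[0,0,0],"spin":0}]' 0.0
```

```text
time_s: 4.35
position: [0.4503, 0.1567, 0.2142]
tcp_rot: [[-0.0, 0.985, 0.17], [-0.0, 0.17, -0.985], [-1.0, -0.0, 0.0]]
force: [-1.3, -1.7, 4.1]
opening: 0.004
time_s: 4.55
position: [0.4503, 0.1567, 0.2127]
tcp_rot: [[-0.001, 0.985, 0.17], [-0.0, 0.17, -0.985], [-1.0, -0.001, 0.0]]
force: [-1.1, -1.8, 4.2]
opening: 0.006
```

```bash
python3 -m crank '[{"offset":[0.001,0,0],"spin":0},{"offset":[0,0,0],"spin":0}]' 0.0;python3 -m crank '[{"offset":[0.0007,0,0],"spin":0},{"offset":[0,0,0],"spin":0}]' 0.0
```

```text
time_s: 4.75
position: [0.4502, 0.1566, 0.2126]
tcp_rot: [[-0.0, 0.985, 0.17], [-0.0, 0.17, -0.985], [-1.0, -0.0, 0.0]]
force: [-3.1, -2.7, 13.1]
opening: 0.008
time_s: 4.95
position: [0.4501, 0.1567, 0.2125]
tcp_rot: [[0.0, 0.985, 0.17], [-0.0, 0.17, -0.985], [-1.0, 0.0, 0.0]]
force: [-3.8, -3.2, 19.3]
opening: 0.004
```

```bash
python3 -m crank '[{"offset":[-0.030,0,0],"spin":0},{"offset":[-0.030,0,0],"spin":0},{"offset":[-0.030,0,0],"spin":0},{"offset":[-0.030,0,0],"spin":0}]' 0.0; python3 -m crank '[{"offset":[0,-0.0081,0.042],"spin":0},{"offset":[0,-0.0081,0.042],"spin":0},{"offset":[0,-0.0081,0.042],"spin":0},{"offset":[0,-0.0081,0.042],"spin":0},{"offset":[0,-0.0081,0.042],"spin":0},{"offset":[0,-0.0081,0.042],"spin":0},{"offset":[0,-0.0081,0.042],"spin":0},{"offset":[0,0,0],"spin":-0.13},{"offset":[0,0,0],"spin":0}]' 0.06
python3 - <<'E'
from rig import bot
import cv2,pickle
from h import *
s=bot.read_state(); print(s["position"],s["tcp_rot"],s["force"],s["opening"])
for n in ("top","side","wrist"):
    c=bot.capture(n); cv2.imwrite(f"pics/{n}3.png",c["pixels"]); pickle.dump(c,open(f"{n}3.pkl","wb"))
    if n!="wrist":
        X=cloud(c)
        for r in bot.regions_of("tile_top",c):
            P=X[r["region"]&(c["depth"]>0)]
            if np.median(P,0)[2]>.02: m,nn,k=plane(P,1);print(n,"tile",m,nn,np.degrees(np.arccos(nn[2])))
        cv2.imwrite(f"pics/{n}3c.png",cv2.resize(c["pixels"][190:280,250:400],None,fx=5,fy=5,interpolation=2))
E
```

```text
time_s: 5.35
position: [0.4507, 0.1569, 0.332]
tcp_rot: [[0.001, 0.986, 0.17], [0.001, 0.17, -0.986], [-1.0, 0.001, -0.001]]
force: [0.2, 0.0, -1.4]
opening: 0.003
time_s: 6.25
position: [0.4448, -0.1441, 0.3307]
tcp_rot: [[0.001, 0.956, 0.293], [0.0, 0.293, -0.956], [-1.0, 0.001, 0.0]]
force: [-0.1, 0.7, 0.3]
opening: 0.67
[ 0.44475698 -0.14408185  0.33072458] [[ 8.58928288e-04  9.56065253e-01  2.93152680e-01]
 [ 1.31544129e-04  2.93152678e-01 -9.56065631e-01]
 [-9.99999622e-01  8.59754329e-04  1.26032357e-04]] [-0.0875049   0.69791357  0.27152439] 0.6698331662520731
top tile [0.47007258 0.16101607 0.02986932] [ 0.00869982 -0.01593598  0.99983517] 1.0403226345189711
side tile [0.46469645 0.15433851 0.03341609] [0.21745838 0.39772004 0.89136447] 26.95479031500374
```

View pics/side3c.png

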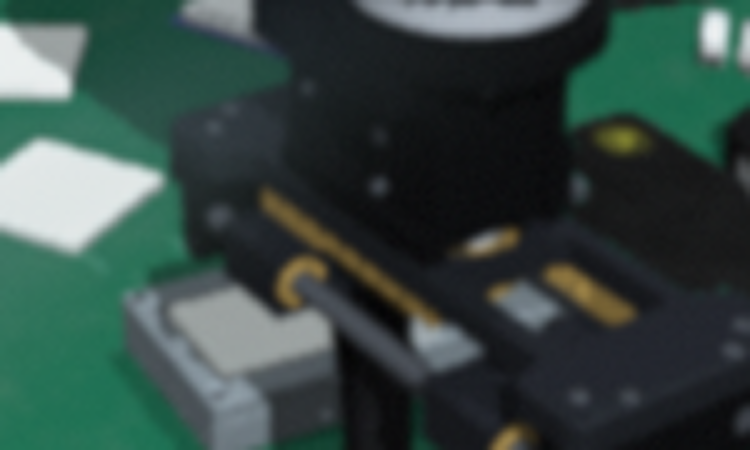

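View pics/wrist3.png

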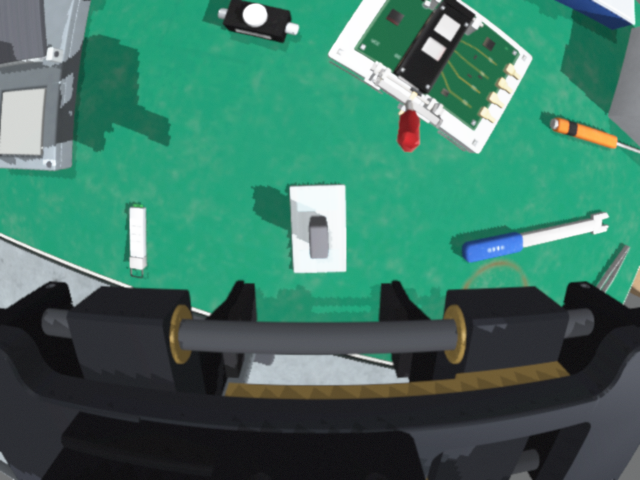

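```bash
python3 -m crank '[{"offset":[0.025,-0.0004,-0.001],"spin":0},{"offset":[0.025,0,0],"spin":0},{"offset":[0.025,0,0],"spin":0},{"offset":[0.025,0,0],"spin":0},{"offset":[0.020,0,0],"spin":0},{"offset":[0.010,0,0],"spin":0},{"offset":[0.007,0,0],"spin":0},{"offset":[0,0,0],"spin":0}]' 0.06
python3 - <<'E'
from rig import bot
import cv2,pickle
for n in ("wrist",):
    c=bot.capture(n); cv2.imwrite(f"pics/{n}4.png",c["pixels"]); 
E
```

```text
time_s: 7.3
position: [0.444, -0.1415, 0.1937]
tcp_rot: [[-0.001, 0.955, 0.297], [0.0, 0.297, -0.955], [-1.0, -0.0, -0.0]]
force: [0.2, -0.9, -0.2]
opening: 0.692
```

View pics/wrist4.png

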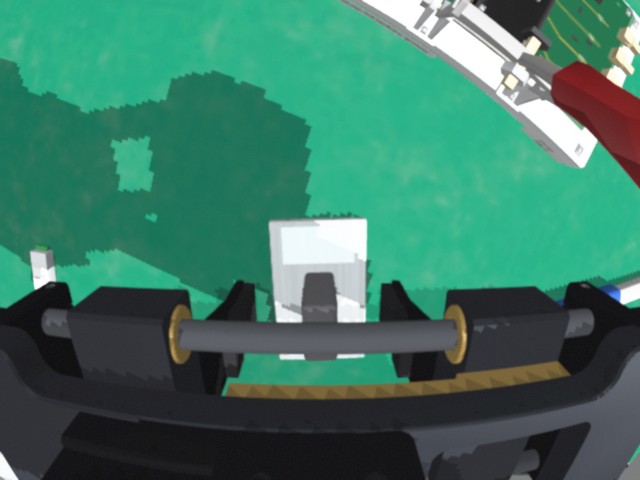

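Block is centred between the fingers (col 319). Close.

```bash
python3 -m crank '[{"offset":[0,0,0],"spin":0},{"offset":[0,0,0],"spin":0},{"offset":[0,0,0],"spin":0},{"offset":[0,0,0],"spin":0},{"offset":[0,0,0],"spin":0},{"offset":[0,0,0],"spin":0}]' 0.0;  python3 -m crank '[{"offset":[0,0,0],"spin":0},{"offset":[0,0,0],"spin":0},{"offset":[0,0,0],"spin":0}]' 0.0
```

```text
time_s: 7.95
position: [0.4439, -0.1418, 0.1942]
tcp_rot: [[0.0, 0.955, 0.296], [-0.0, 0.296, -0.955], [-1.0, 0.0, 0.0]]
force: [-0.2, 0.9, 0.5]
opening: 0.225
time_s: 8.25
position: [0.4439, -0.1419, 0.1941]
tcp_rot: [[0.0, 0.955, 0.296], [-0.0, 0.296, -0.955], [-1.0, 0.0, 0.0]]
force: [0.4, -0.5, 0.8]
opening: 0.159
```

```bash
python3 -m crank '[{"offset":[-0.010,0,0],"spin":0},{"offset":[-0.030,0,0],"spin":0},{"offset":[-0.035,0,0],"spin":0},{"offset":[-0.035,0,0],"spin":0},{"offset":[0,0,0],"spin":0.129},{"offset":[0,0,0],"spin":0}]' 0.0
python3 - <<'E'
from rig import bot
import cv2,pickle
for n in ("side","wrist"):
    c=bot.capture(n); cv2.imwrite(f"pics/{n}5.png",c["pixels"]); 
E
```

```text
time_s: 8.85
position: [0.4438, -0.1417, 0.3057]
tcp_rot: [[0.003, 0.985, 0.171], [-0.002, 0.171, -0.985], [-1.0, 0.002, 0.002]]
force: [0.5, 0.2, -1.6]
opening: 0.159
```

View pics/side5.png

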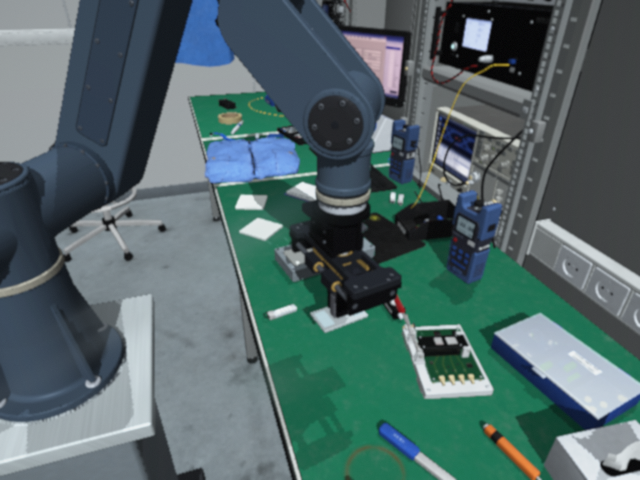

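```bash
python3 -m crank '[{"offset":[0,0.0226,-0.0368],"spin":0},{"offset":[0,0.0226,-0.0368],"spin":0},{"offset":[0,0.0226,-0.0368],"spin":0},{"offset":[0,0.0226,-0.0368],"spin":0},{"offset":[0,0.0226,-0.0368],"spin":0},{"offset":[0,0.0226,-0.0368],"spin":0},{"offset":[0,0.0226,-0.0368],"spin":0},{"offset":[0,0.0226,-0.0368],"spin":0},{"offset":[0,0,0],"spin":0},{"offset":[0,0,0],"spin":0}]' 0.0
python3 - <<'E'
from rig import bot
import cv2,pickle
for n in ("side","wrist"):
    c=bot.capture(n); cv2.imwrite(f"pics/{n}6.png",c["pixels"]);  pickle.dump(c,open(f"{n}6.pkl","wb"))
    if n=="side": cv2.imwrite(f"pics/{n}6c.png",cv2.resize(c["pixels"][150:300,230:430],None,fx=4,fy=4,interpolation=2))
E
```

```text
time_s: 9.95
position: [0.571, 0.1801, 0.3025]
tcp_rot: [[-0.003, 0.985, 0.175], [-0.001, 0.175, -0.985], [-1.0, -0.003, 0.0]]
force: [-0.3, -0.6, -1.3]
opening: 0.16
```

View pics/side6c.png

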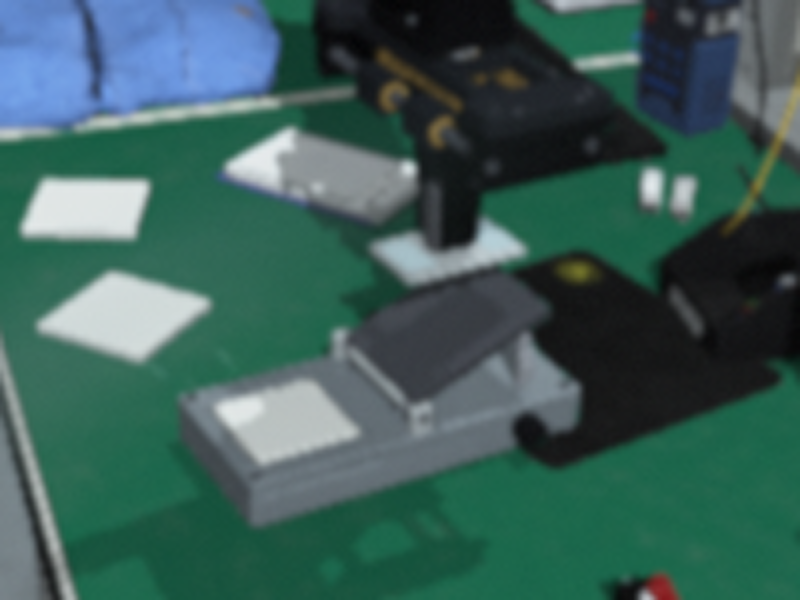

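View pics/wrist6.png

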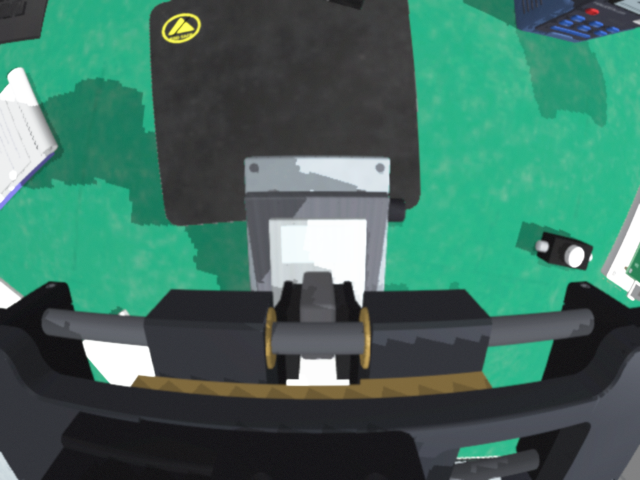

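```bash
python3 -m crank '[{"offset":[0.010,0,0],"spin":0},{"offset":[0.010,0,0],"spin":0},{"offset":[0.002,0,0],"spin":0},{"offset":[0,0,0],"spin":0},{"offset":[0,0,0],"spin":0}]' 0.0; python3 -m crank '[{"offset":[0.002,0,0],"spin":0},{"offset":[0,0,0],"spin":0}]' 0.0; python3 -m crank '[{"offset":[0.0015,0,0],"spin":0},{"offset":[0,0,0],"spin":0}]' 0.0
```

```text
time_s: 10.55
position: [0.5718, 0.1789, 0.282]
tcp_rot: [[-0.0, 0.985, 0.171], [-0.0, 0.171, -0.985], [-1.0, -0.0, -0.0]]
force: [0.4, 0.4, -0.7]
opening: 0.16
time_s: 10.75
position: [0.5717, 0.1792, 0.2801]
tcp_rot: [[0.0, 0.985, 0.171], [0.0, 0.171, -0.985], [-1.0, 0.0, 0.0]]
force: [0.4, 0.6, -0.9]
opening: 0.156
time_s: 10.95
position: [0.5716, 0.1792, 0.2785]
tcp_rot: [[-0.0, 0.985, 0.171], [0.0, 0.171, -0.985], [-1.0, -0.0, -0.0]]
force: [0.0, 0.6, -0.8]
opening: 0.159
```

```bash
python3 -m crank '[{"offset":[0.0015,0,0],"spin":0},{"offset":[0,0,0],"spin":0}]' 0.0; python3 -m crank '[{"offset":[0.001,0,0],"spin":0},{"offset":[0,0,0],"spin":0}]' 0.0; python3 -m crank '[{"offset":[0.001,0,0],"spin":0},{"offset":[0,0,0],"spin":0}]' 0.0
```

```text
time_s: 11.15
position: [0.5716, 0.1792, 0.2769]
tcp_rot: [[-0.0, 0.985, 0.171], [-0.0, 0.171, -0.985], [-1.0, -0.0, -0.0]]
force: [0.1, 0.2, -1.1]
opening: 0.157
time_s: 11.35
position: [0.5716, 0.1792, 0.2765]
tcp_rot: [[0.0, 0.985, 0.171], [0.0, 0.171, -0.985], [-1.0, 0.0, 0.0]]
force: [-2.1, 1.2, 2.6]
opening: 0.158
time_s: 11.55
position: [0.5715, 0.1792, 0.2761]
tcp_rot: [[0.0, 0.985, 0.171], [0.0, 0.171, -0.985], [-1.0, 0.0, -0.0]]
force: [-3.2, 0.1, 7.5]
opening: 0.16
```

```bash
python3 -m crank '[{"offset":[0.001,-0.0015,0],"spin":0},{"offset":[0,0,0],"spin":0}]' 0.0; python3 -m crank '[{"offset":[0.001,-0.0015,0],"spin":0},{"offset":[0,0,0],"spin":0}]' 0.0
```

```text
time_s: 11.75
position: [0.5707, 0.1791, 0.2757]
tcp_rot: [[0.003, 0.985, 0.171], [0.001, 0.171, -0.985], [-1.0, 0.003, -0.0]]
force: [-1.1, 0.4, 7.3]
opening: 0.159
time_s: 11.95
position: [0.5698, 0.1789, 0.275]
tcp_rot: [[0.006, 0.985, 0.171], [0.001, 0.171, -0.985], [-1.0, 0.006, 0.0]]
force: [-1.7, 0.0, 8.2]
opening: 0.157
```

```bash
python3 -m crank '[{"offset":[0.0015,-0.0015,0],"spin":0},{"offset":[0,0,0],"spin":0}]' 0.0; python3 -m crank '[{"offset":[0.0015,-0.0012,0],"spin":0},{"offset":[0,0,0],"spin":0}]' 0.0; python3 - <<'E'
from rig import bot
import cv2,pickle
for n in ("side",):
    c=bot.capture(n); cv2.imwrite(f"pics/{n}7c.png",cv2.resize(c["pixels"][180:280,260:400],None,fx=5,fy=5,interpolation=2))
E
```

```text
time_s: 12.15
position: [0.5687, 0.1787, 0.2734]
tcp_rot: [[0.007, 0.985, 0.171], [0.001, 0.171, -0.985], [-1.0, 0.007, -0.0]]
force: [1.1, 0.5, 6.9]
opening: 0.159
time_s: 12.35
position: [0.5677, 0.1785, 0.2719]
tcp_rot: [[0.007, 0.985, 0.171], [0.001, 0.171, -0.985], [-1.0, 0.008, 0.0]]
force: [-0.4, 1.1, 7.5]
opening: 0.157
```

View pics/side7c.png

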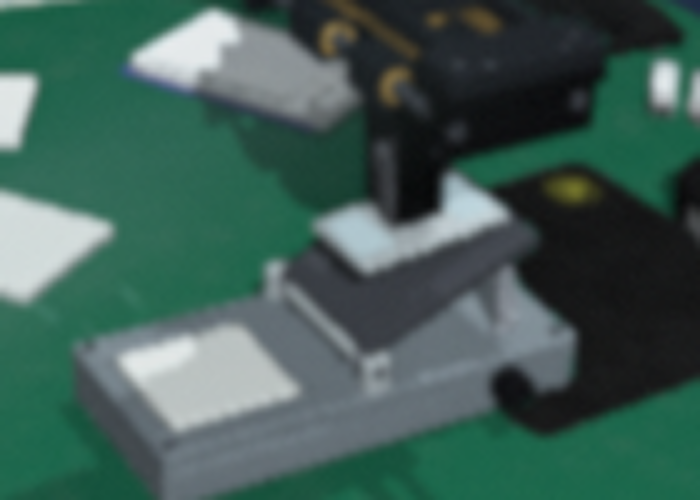

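```bash
python3 -m crank '[{"offset":[0.002,-0.0015,0],"spin":0},{"offset":[0,0,0],"spin":0},{"offset":[0.002,-0.0015,0],"spin":0},{"offset":[0,0,0],"spin":0}]' 0.0; python3 -m crank '[{"offset":[0.002,-0.0014,0],"spin":0},{"offset":[0,0,0],"spin":0},{"offset":[0.002,-0.0014,0],"spin":0},{"offset":[0,0,0],"spin":0}]' 0.0;
```

```text
time_s: 12.8
position: [0.5648, 0.1779, 0.2678]
tcp_rot: [[0.007, 0.985, 0.171], [0.001, 0.171, -0.985], [-1.0, 0.008, 0.0]]
force: [0.8, 0.6, 6.3]
opening: 0.157
time_s: 13.2
position: [0.562, 0.1774, 0.2637]
tcp_rot: [[0.007, 0.985, 0.171], [0.001, 0.171, -0.985], [-1.0, 0.007, 0.0]]
force: [1.2, 0.6, 6.6]
opening: 0.155
```

```bash
python3 -m crank '[{"offset":[0.002,-0.0014,0],"spin":0},{"offset":[0,0,0],"spin":0}]' 0.0; python3 -m crank '[{"offset":[0.0015,-0.001,0],"spin":0},{"offset":[0,0,0],"spin":0}]' 0.0;  python3 -m crank '[{"offset":[0.001,-0.0008,0],"spin":0},{"offset":[0,0,0],"spin":0}]' 0.0; python3 - <<'E'
from rig import bot
import cv2,pickle
for n in ("side","top"):
    c=bot.capture(n); pickle.dump(c,open(f"{n}8.pkl","wb"))
    if n=="side":cv2.imwrite(f"pics/{n}8c.png",cv2.resize(c["pixels"][180:280,260:400],None,fx=5,fy=5,interpolation=2))
E
```

```text
time_s: 13.4
position: [0.5606, 0.1772, 0.2617]
tcp_rot: [[0.007, 0.985, 0.171], [0.001, 0.171, -0.985], [-1.0, 0.007, 0.0]]
force: [1.2, -0.3, 6.0]
opening: 0.16
time_s: 13.6
position: [0.5597, 0.177, 0.2602]
tcp_rot: [[0.007, 0.985, 0.171], [0.001, 0.171, -0.985], [-1.0, 0.008, 0.0]]
force: [0.7, -0.3, 6.9]
opening: 0.16
time_s: 13.8
position: [0.559, 0.1769, 0.2593]
tcp_rot: [[0.008, 0.985, 0.171], [0.001, 0.171, -0.985], [-1.0, 0.008, 0.0]]
force: [0.5, -0.2, 4.9]
opening: 0.161
```

View pics/side8c.png

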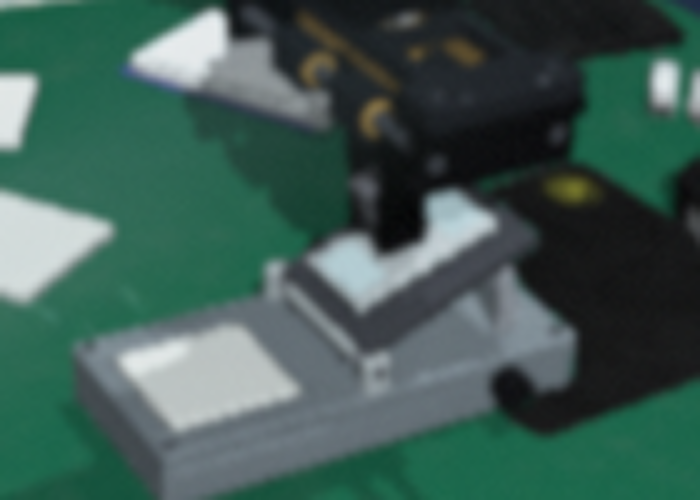

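```bash
python3 -m crank '[{"offset":[0.001,-0.0015,0],"spin":0},{"offset":[0,0,0],"spin":0}]' 0.0; python3 -m crank '[{"offset":[0.001,-0.001,0],"spin":0},{"offset":[0,0,0],"spin":0}]' 0.0;  python3 -m crank '[{"offset":[0.001,-0.0005,0],"spin":0},{"offset":[0,0,0],"spin":0}]' 0.0
```

```text
time_s: 14.1
position: [0.5575, 0.1766, 0.2583]
tcp_rot: [[0.008, 0.985, 0.171], [0.001, 0.171, -0.985], [-1.0, 0.008, 0.0]]
force: [0.3, 0.3, 6.3]
opening: 0.16
time_s: 14.3
position: [0.5566, 0.1764, 0.2574]
tcp_rot: [[0.008, 0.985, 0.171], [0.001, 0.171, -0.985], [-1.0, 0.008, 0.0]]
force: [0.8, 0.5, 6.8]
opening: 0.157
time_s: 14.5
position: [0.5562, 0.1763, 0.2564]
tcp_rot: [[0.008, 0.985, 0.171], [0.001, 0.171, -0.985], [-1.0, 0.008, 0.0]]
force: [0.8, 0.9, 5.5]
opening: 0.161
```

```bash
cat > chk.py <<'E'
from rig import bot
import cv2,pickle,sys
from h import *
k=sys.argv[1]
th=np.radians(22.8);yw=np.radians(9.85);hx=np.array([np.cos(yw),np.sin(yw),0])
xv=hx*np.cos(th)+np.array([0,0,np.sin(th)]);yv=np.array([-np.sin(yw),np.cos(yw),0]);nv=np.cross(xv,yv);mid=np.array([.5688,.1785,.0655])
for n in ("side","top","wrist"):
    c=bot.capture(n); pickle.dump(c,open(f"{n}{k}.pkl","wb")); cv2.imwrite(f"pics/{n}{k}.png",c["pixels"])
    if n=="wrist":continue
    if n=="side":cv2.imwrite(f"pics/{n}{k}c.png",cv2.resize(c["pixels"][195:265,290:390],None,fx=8,fy=8,interpolation=2))
    X=cloud(c); L=(X-mid); A=np.stack([L@xv,L@yv,L@nv],-1)*1e3
    g=c["pixels"].astype(int)
    near=(abs(A[...,0])<55)&(abs(A[...,1])<50)&(abs(A[...,2])<14)&(c["depth"]>0)
    br=g.mean(-1)>135
    P=A[near&br]; D=A[near&~br&(abs(A[...,2])<5)&(g.mean(-1)<110)]
    if len(P)>20:
        cf,_,_,_=np.linalg.lstsq(np.c_[P[:,:2],np.ones(len(P))],P[:,2],rcond=None)
        print(n,len(P),"plate z-fit",cf,"range x",np.percentile(P[:,0],[1,99]),"y",np.percentile(P[:,1],[1,99]))
    if len(D)>20:
        cf,_,_,_=np.linalg.lstsq(np.c_[D[:,:2],np.ones(len(D))],D[:,2],rcond=None);print(n,len(D)," dark z-fit",cf,"range x",np.percentile(D[:,0],[1,99]),"y",np.percentile(D[:,1],[1,99]))
s=bot.read_state();print(s["force"],s["moment"],s["position"])
E
python3 chk.py 9
```

```text
side 354 plate z-fit [0.06970895 0.06188389 6.84421582] range x [-51.87989168  34.3507682 ] y [-48.70525553  42.67628058]
side 427  dark z-fit [0.00453549 0.01609223 1.02722893] range x [-45.51737012  50.32762856] y [-40.92683296  38.4080365 ]
[0.5377425  0.40490769 6.35873037] [ 0.12572404 -0.51105212  0.00355559] [0.55615801 0.17633582 0.25635828]
```

View pics/side9c.png

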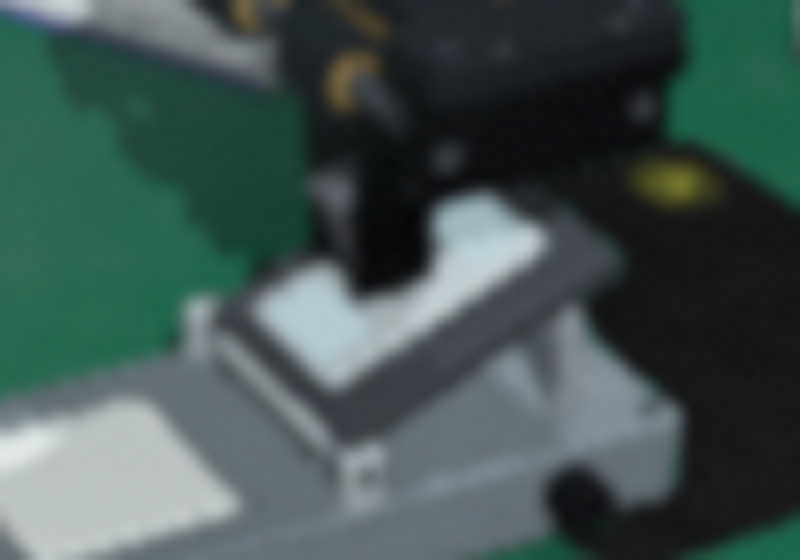

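View pics/wrist9.png

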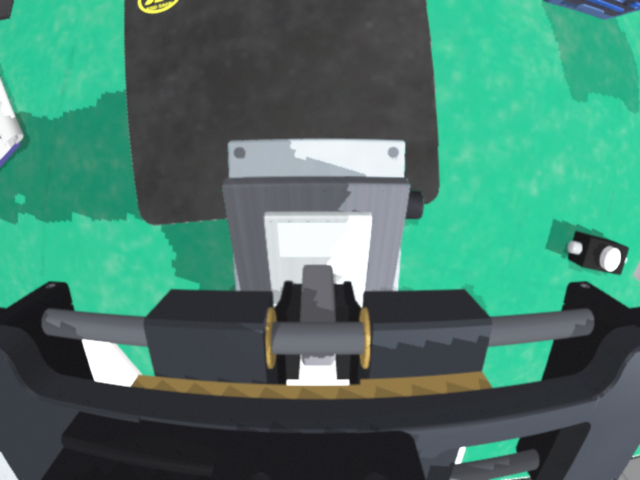

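```bash
cat > chk2.py <<'E'
import pickle,sys,cv2
from h import *
k=sys.argv[1]
th=np.radians(22.8);yw=np.radians(9.85);hx=np.array([np.cos(yw),np.sin(yw),0])
xv=hx*np.cos(th)+np.array([0,0,np.sin(th)]);yv=np.array([-np.sin(yw),np.cos(yw),0]);nv=np.cross(xv,yv);mid=np.array([.5688,.1785,.0655])
n="side"
c=pickle.load(open(f"{n}{k}.pkl","rb"))
X=cloud(c); L=(X-mid); A=np.stack([L@xv,L@yv,L@nv],-1)*1e3;g=c["pixels"].astype(int);b=g.mean(-1)
dk=(abs(A[...,0])<45)&(abs(A[...,1])<38)&(abs(A[...,2])<6)&(b<100)&(abs(g[...,1]-g[...,0])<25)
br=(abs(A[...,0])<42)&(abs(A[...,1])<27)&(abs(A[...,2])<14)&(b>145)
br=cv2.erode(br.astype(np.uint8),np.ones((3,3)))>0;dk=cv2.erode(dk.astype(np.uint8),np.ones((2,2)))>0
def fit(P):
    for _ in range(5):
        M=np.c_[P[:,:2],np.ones(len(P))];cf=np.linalg.lstsq(M,P[:,2],rcond=None)[0];r=P[:,2]-M@cf;P=P[abs(r)<max(2*r.std(),.5)]
    return len(P),cf,r.std()
print("plate",fit(A[br]),"x",np.percentile(A[br][:,0],[1,50,99]),"y",np.percentile(A[br][:,1],[1,99]));print("dark",fit(A[dk]))
# predicted outlines in picture
K=c["K"];W=c["world_to_cam"]
im=cv2.resize(c["pixels"][195:265,290:390],None,fx=8,fy=8,interpolation=2)
def pr(q):
    w=mid+xv*q[0]/1e3+yv*q[1]/1e3+nv*q[2]/1e3;p=W[:3,:3]@w+W[:3,3];return int(8*(K[0,0]*p[0]/-p[2]+K[0,2]-290+.5)),int(8*(K[1,1]*-p[1]/-p[2]+K[1,2]-195+.5))
for hx_,hy,z,col in((48,40,0,(0,0,255)),(38,23,5,(0,255,255))):
    cv2.polylines(im,[np.array([pr((a*hx_,b*hy,z)) for a,b in((1,1),(1,-1),(-1,-1),(-1,1))])],True,col,1)
cv2.imwrite(f"pics/ov{k}.png",im)
E
python3 chk2.py 9
```

```text
plate (135, array([-0.03654611, -0.00835082,  7.34914616]), np.float64(0.7588096886585055)) x [-34.58396724 -16.42589821  31.33595838] y [-23.1323132   14.39098155]
dark (129, array([-0.0087567 , -0.00864932,  0.98467882]), np.float64(0.7514759995934596))
```

View pics/ov9.png

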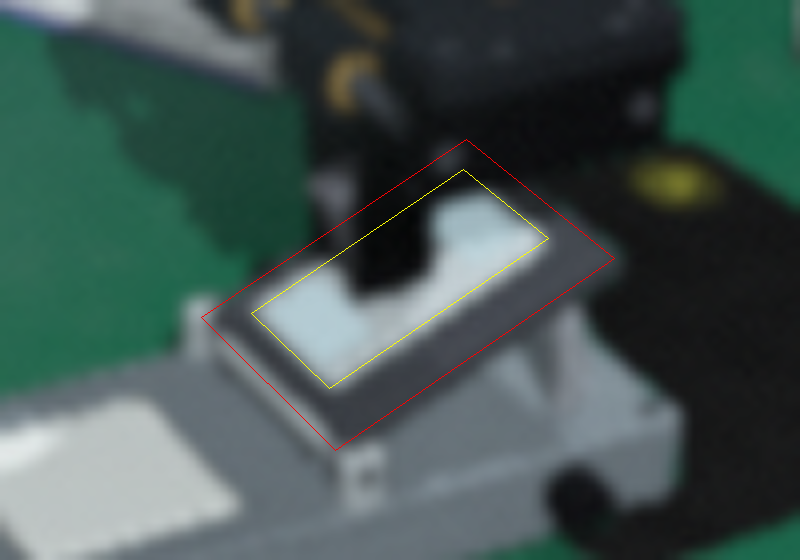

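```bash
python3 -m crank '[{"offset":[0.0008,-0.0002,0],"spin":0},{"offset":[0,0,0],"spin":0}]' 0.0; python3 -m crank '[{"offset":[0.0008,-0.0002,0],"spin":0},{"offset":[0,0,0],"spin":0}]' 0.0; python3 -c "
from rig import bot
print(bot.read_state()['moment'])"
```

```text
time_s: 14.85
position: [0.556, 0.1763, 0.2556]
tcp_rot: [[0.008, 0.985, 0.171], [0.001, 0.171, -0.985], [-1.0, 0.008, 0.0]]
force: [1.2, -0.3, 7.1]
opening: 0.156
time_s: 15.05
position: [0.5559, 0.1763, 0.2553]
tcp_rot: [[0.008, 0.985, 0.171], [0.001, 0.171, -0.985], [-1.0, 0.008, 0.0]]
force: [-0.0, -0.1, 10.0]
opening: 0.157
[ 0.16072031 -0.33916349 -0.02592541]
```

```bash
python3 -m crank '[{"offset":[0.0005,0,0],"spin":0},{"offset":[0,0,0],"spin":0},{"offset":[0,0,0],"spin":0}]' 0.0; python3 chk.py 10; python3 chk2.py 10
```

```text
time_s: 15.35
position: [0.5558, 0.1763, 0.2553]
tcp_rot: [[0.009, 0.985, 0.171], [0.001, 0.171, -0.985], [-1.0, 0.009, 0.0]]
force: [-0.1, 0.8, 13.1]
opening: 0.156
side 350 plate z-fit [0.08289435 0.05617211 6.13039586] range x [-51.97108883  34.90066467] y [-48.77869262  42.89850248]
side 421  dark z-fit [0.00462777 0.01464243 0.83868172] range x [-45.41554247  50.51224995] y [-40.90528315  39.78476485]
[-0.21839948  0.14095593 12.55726304] [ 0.11774364 -0.25508729 -0.0215982 ] [0.55583699 0.17627702 0.25531237]
plate (147, array([-8.61402517e-03, -3.32281693e-03,  6.37524100e+00]), np.float64(0.937172071828251)) x [-34.65177852 -16.73862657  30.97464935] y [-23.56626256  14.2354001 ]
dark (122, array([-0.00339623,  0.00333975,  1.20050219]), np.float64(0.9147276620504029))
```

View pics/ov10.png

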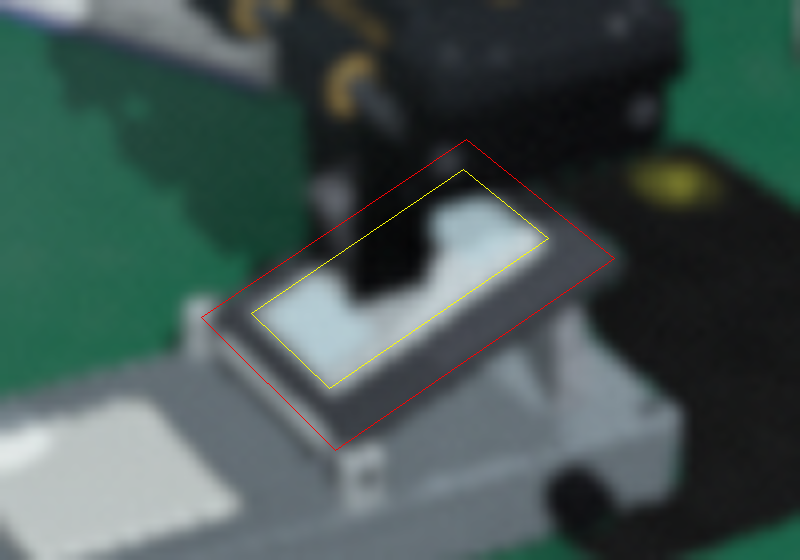

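View pics/wrist10.png

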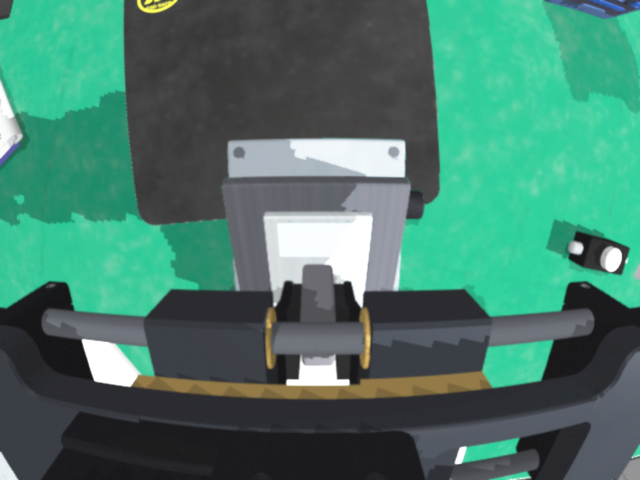

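```bash
cat > ov.py <<'E'
import pickle,sys,cv2
from h import *
th=np.radians(22.8);yw=np.radians(9.85);hx=np.array([np.cos(yw),np.sin(yw),0])
xv=hx*np.cos(th)+np.array([0,0,np.sin(th)]);yv=np.array([-np.sin(yw),np.cos(yw),0]);nv=np.cross(xv,yv);mid=np.array([.5688,.1785,.0655])
def go(f,box,s,out,sl):
    c=pickle.load(open(f,"rb"));K=c["K"];W=c["world_to_cam"];x0,y0,x1,y1=box
    im=cv2.resize(c["pixels"][y0:y1,x0:x1],None,fx=s,fy=s,interpolation=2)
    def pr(q):
        w=mid+xv*q[0]/1e3+yv*q[1]/1e3+nv*q[2]/1e3;p=W[:3,:3]@w+W[:3,3];a,b,z=p[0],-p[1],-p[2]
        if "wrist" in f:
            r=np.hypot(a,b);t=np.arctan2(r,z)/r;u,v=K[0,0]*a*t+K[0,2],K[1,1]*b*t+K[1,2]
        else:u,v=K[0,0]*a/z+K[0,2],K[1,1]*b/z+K[1,2]
        return int(s*(u-x0+.5)),int(s*(v-y0+.5))
    for A,B,z,col in([(48,40,0,(0,0,255))]+([(38,23,5,(0,255,255))] if sl else [])):
        cv2.polylines(im,[np.array([pr((a*A,b*B,z)) for a,b in((1,1),(1,-1),(-1,-1),(-1,1))])],True,col,1)
    cv2.imwrite(out,im)
go("top1.pkl",(260,170,340,280),5,"pics/ovtop1.png",0)
go("side1.pkl",(290,195,390,265),8,"pics/ovside1.png",0)
go("wrist10.pkl",(200,120,440,300),3,"pics/ovwrist10.png",1)
E
python3 ov.py
```

```text
(no output)
```

View pics/ovtop1.png

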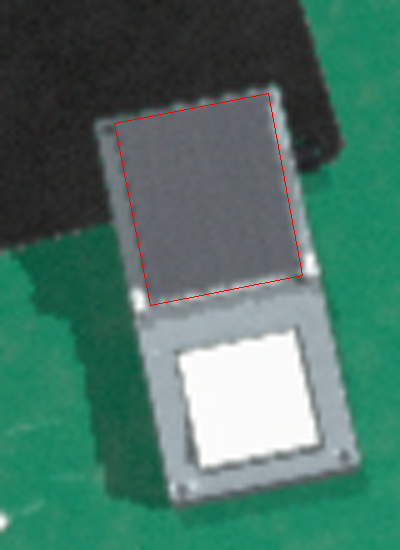

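View pics/ovside1.png

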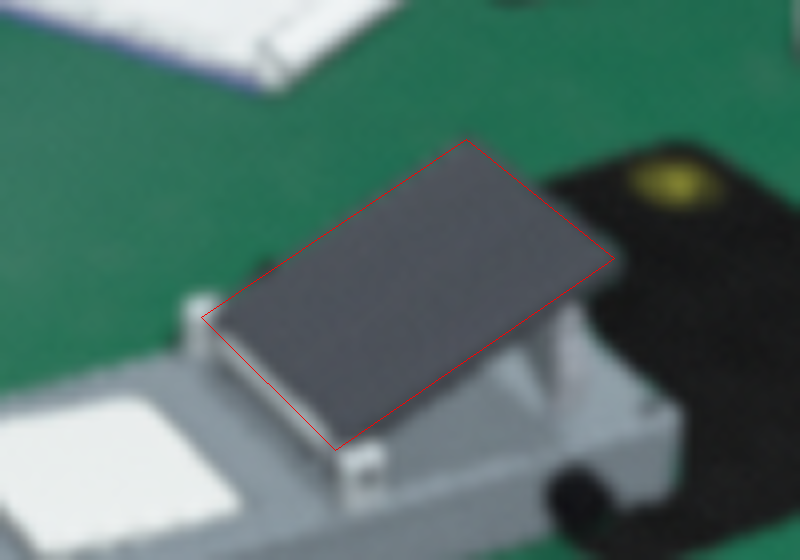

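View pics/ovwrist10.png

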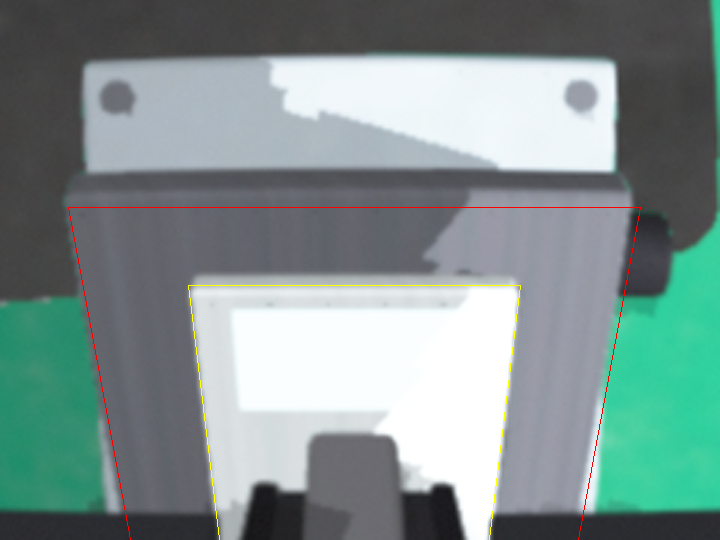

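```bash
python3 -m crank '[{"offset":[0,0,0],"spin":0},{"offset":[0,0,0],"spin":0},{"offset":[0,0,0],"spin":0},{"offset":[0,0,0],"spin":0},{"offset":[0,0,0],"spin":0},{"offset":[0,0,0],"spin":0}]' 0.0; python3 - <<'E'
from rig import bot
from h import *
c=bot.capture("side");X=cloud(c)
for l in ("tile_top","attenuator_mid","module_mid","stage_face"):
    for r in bot.regions_of(l,c)[:3]:
        P=X[r["region"]&(c["depth"]>0)];m,n,k=plane(P,1);print(l,round(r["p"],2),np.median(P,0).round(4),"tilt",np.degrees(np.arccos(n[2])).round(1))
s=bot.read_state();print(s["time_s"],s["force"],s["opening"])
E
```

```text
time_s: 16.1
position: [0.5558, 0.1763, 0.2553]
tcp_rot: [[0.009, 0.985, 0.171], [0.001, 0.171, -0.985], [-1.0, 0.009, 0.0]]
force: [-0.1, 0.0, 14.0]
opening: 0.161
tile_top 0.7 [0.4151 0.34   0.0098] tilt 0.8
tile_top 0.64 [0.4708 0.1592 0.0321] tilt 0.5
attenuator_mid 0.52 [ 0.5909 -0.0511  0.0203] tilt 66.4
module_mid 0.71 [0.3869 0.0123 0.0102] tilt 13.1
stage_face 0.74 [0.5692 0.1528 0.0597] tilt 18.9
16.35 [ 0.01902943 -0.13159313 13.64506712] 0.15881326159785483
```

```bash
python3 -c "
from rig import bot
print(bot.hand_in())"
```

```text
the job is handed in; nothing more can be done
None
```

The tile is seated level, and the slide is held flush on the slope under a light push. I handed the job in at about 16.4 s, still gripping and pushing.

- **Tile:** I pressed it near its raised end with the closed fingers. The pin slid at about 4 N, then the tile bottomed at 13 N. One further small step took the force to 19 N, above the suggested 5 to 15 N, before I backed off. Afterwards it measured level within about 1°, flush with the rim.
- **Slide:** I gripped it across the block, turned it to the stage's yaw and let it pivot in the grip against the slope, because the moves cannot tilt the tool.
    - **Flushness:** the last depth check put the plate's top 5.2 mm above the platform face, against its 5 mm thickness, with about 0.3° of relative tilt.
    - **Push:** it held steady at about 13 to 14 N straight down, with the block still gripped (about 14 mm opening).
- **Surroundings:** the attenuator, module and platform angle measured unchanged.
- **Doubts:**
    - The wrist picture suggests the slide sits about 2 mm below the slope's middle and 1 mm to one side. The two fixed cameras differed by about as much, so I left it.
    - The last detection of the platform face gave a tilt of 18.9°, against the 22.8° used and measured before. I put this down to the slide and fingers covering the face, because a depth fit to the bare steel (taken just before) still matched 22.8°.

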